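Close the sprung reading jig on a circuit board and hold it shut

TASK

Lay the circuit board flat in the pocket of the reading jig, shield can up and its long side along the pocket, and let go of it. Then put the jig's upper half on the two dowels and press it down against the springs until it sits flush on the frame, and finish while still holding it pressed down. Leave the flux tin and the screwdriver where they are.

Things in the scene. Friction and masses are not known exactly. Their poses are not given: they have to be found in the camera images.
- jig: Lower half of the jig, fixed on the bench: aluminium frame 150 (x) x 100 (y) x 24 mm high, a rectangular pocket in its middle, an upright steel dowel near each end. Origin: centre of its underside, at bench level; x along the long side, z up.
- pocket (a point): Centre of the pocket's floor (black sprung bed, not pressed), 18 mm above the bench and 6 mm below the frame's top; axes as the jig's. The pocket is 74 (x) x 54 (y) mm, its upper edges bevelled 3 mm outwards.
- dowel_a (a point): Centre of the tip of the dowel 58 mm from the jig's centre along +x, 46 mm above the bench. Dowel diameter 8 mm; it stands 22 mm above the frame's top, the last 9 mm tapering to 3 mm.
- dowel_b (a point): Centre of the tip of the like dowel 58 mm from the jig's centre along -x.
- bed (a joint): Travel of the sprung pocket floor in m, positive down: 0 not pressed, about 0.006 when the upper half is flush on the frame with the board between (stop at 0.008). The spring pushes up with 4.8 N at 0, 9.6 N at 0.006: the upper half's weight alone does not move it, about 7 N more must hold it shut, and rubbing on the dowels can take another 10 N.
- board: Green circuit board 70 (x) x 50 (y) x 5 mm, 60 g, lying flat; in the middle of its top an aluminium shield can 30 (x) x 20 (y) mm, 14 mm high (top 19 mm above the underside), to hold it by. Origin: centre of its underside, z up. Either way round along the pocket is right; laid there its underside is 18 mm above the bench, its top 1 mm below the frame's top.
- cover: Upper half: grey hood 150 (x) x 90 (y) x 59 mm high, 250 g, standing upright on two feet 7 mm high that press on the board beside its can (hollow between: 34 mm in y). Two 11 mm through holes, 58 mm either side of centre along x; either way round fits. Origin: centre, level with the feet's undersides; 23 mm above the bench when resting on the board on the dowels, 17 mm when flush.
- cover_grip (a point): Grip point in the bar on top of the upper half, 52 mm above the cover's origin. The bar is 60 (x) x 20 (y) mm and stands from 29 to 59 mm above that origin, centred; fingers close across it, along the cover's y.
- tin: Bystander: round aluminium flux tin, 60 mm diameter, 24 mm high. Origin: centre of its underside.
- driver: Bystander: screwdriver with a black handle, 150 mm long, lying on the bench. Origin: under its middle; x along it.
There are look-alikes about, which are no part of the job. Of the things like the board, leave any that is brown; of the rest the larger one is meant.

How it is judged:
On the way, in this order (a step that is already met when the one before it is completed fails the run):
1. the board lies flat in the pocket, along it, let go (horizontal distance between board and pocket below 0.004 m and angle between the x axis of board and the x axis of jig, either way round below 0.12 rad and angle between board's own z axis and vertical below 0.06 rad and z of board in the frame of jig below 0.0195 m and contact force between board and the fingers below 0.1 N), for 0.2 s.
2. the upper half is on both dowels, over the board (horizontal distance between cover and jig below 0.003 m and angle between the x axis of cover and the x axis of jig, either way round below 0.06 rad and z of cover in the frame of jig below 0.026 m and angle between cover's own z axis and vertical below 0.06 rad), for 0.1 s.
At the end, for the whole second after the job is handed in: Board flat in the pocket (4 mm, 0.12 rad) under the upper half, which is on both dowels (3 mm, 0.06 rad; level to 0.03 rad), under 1.5 mm from flush, the sprung bed pressed down over 4 mm, the fingers still holding it there at rest (horizontal distance between board and pocket below 0.004 m and angle between the x axis of board and the x axis of jig, either way round below 0.12 rad and angle between board's own z axis and vertical below 0.06 rad and horizontal distance between cover and jig below 0.003 m and angle between the x axis of cover and the x axis of jig, either way round below 0.06 rad and z of board in the frame of jig below 0.0145 m and z of cover in the frame of jig below 0.0185 m and angle between cover's own z axis and vertical below 0.03 rad and value of joint bed above 0.004 m and contact force between cover and the fingers above 1 N and linear speed of cover below 0.02 m/s); the arm keeps its last pose, push and grip.
It fails at once if the flux tin is pushed more than 20 mm (distance of tin from where it was at the start of the episode above 0.02 m).
It fails at once if the screwdriver is pushed more than 20 mm (distance of driver from where it was at the start of the episode above 0.02 m).
It also fails if it takes over 64 s, if anything falls off the work surface, if the arm or the gripper's body presses on something with over 40 N, if the wrist force passes 120 N, or if a joint passes its speed limit or range.

ROBOT

A 7-joint arm with a two-finger parallel gripper is mounted at the origin on the work surface. World frame = base frame: x ahead of the robot, y to its left, z up, the work surface at z = 0. Lengths are in m, angles in rad, forces in N, time in s.
With the tool pointing down it reaches from about 0.425 to 0.825 m from the base axis. Payload 3.6 kg.
Tool frame: the origin (TCP) lies on the centre line of the jaws, within the pads' length; the fingertips stand 25 mm ahead of it and the grasp point (between the pads) lies 6 mm ahead of it (tip_reach is the distance from the TCP to the fingertips, in m); z points along the fingers, y is the line along which they close (so a half turn about z gives the same grasp; the last joint's range is limited). The gripper opens to 85 mm and grips with 20 to 120 N. Pads are 22 mm wide; open, the fingers measure 114 mm over their backs; the gripper's body (76 mm by 85 mm) begins 54 mm behind the grasp point. The pads swing forward as they close: fully open they stand 13 mm farther back than shut.
Start: joints at [1.171, 0.615, -0.013, 1.423, 0.008, 1.103, -0.04], TCP at [0.237, -0.605, 0.221] pointing down, gripper open.
Joint ranges: [-3.12, 3.12], [-0.3, 2.06], [-1.34, 1.32], [0.26, 2.42], [-1.36, 4.5], [0.01, 1.98], [-2.84, 2.84]. Speed limits (rad/s): [2.79, 2.79, 3.14, 3.14, 3.14, 3.14, 3.14].

INTERFACE

Orientations are given as a unit quaternion [w, x, y, z].
In Python, from station import * gives the robot as it stands.
- The arm moves only by the tool send_rows, never from a script. Its argument "plan" is a list of rows, each an object with "claw": the opening, from 0 (shut) to 1 (fully open); "offset": the shift along the world's x, y, z in mm, a list of three; "roll": the turn about the world's z in degrees. In form: [{"claw": claw, "offset": [dx, dy, dz], "roll": roll}, ...]. A call has 1 to 20 rows; each row shifts and turns the commanded pose from where the row before left it; what a row does not reach is not made up. A row lasts 1/10 s, in which the tool goes at most 50 mm and 8.59 degrees, less where a joint would pass 70% of its speed; a pose out of reach is approached as far as the arm can. A call with a gripper value outside its range is refused whole. The fingers move at their own pace and stop on an object; "force" is the grip in N (left out, the last holds). Time passes only in rows, so rows that do not move let the fingers close. It gives the time, the measured TCP pose, the force, the opening and the grip force at its end, in the units of the state.
- get_obs(): the state, without advancing time (a new reading comes with each control period).
- read_camera(name): name is "side" or "top" or "wrist"; returns a dict with "color" (400x640x3 uint8, blue, green, red), "depth" (400x640 float32, m along the optical axis (not along the pixel's ray), 0 where there is no reading), "mtx" (3x3 intrinsics, pixels), "xyz" and "rotation" of the camera in the world. Camera axes: x right, y down, z forward; pixel columns grow to the right and rows downward; lengths in m; the calibration is good to about 2 mm. The wrist camera is an equidistant fisheye: a pixel r from the principal point sees the ray r / f radians off the axis. A picture is of the moment at which its call begins.
- job_done(): hands the job in; it is judged then, once.
The state is a dict: "clock": time; "q": joint angles; "joint_velocities": joint speeds; "joint_efforts": joint torques, N m; "tool_pos": TCP position; "orientation": TCP orientation; "ft_force": force on the tool from outside, world axes, zero at the start; "wrist_torque": the same for the moment, N m; "finger_gap": opening from 0.0 (shut) to 1.0 (fully open); "grip_force": force on a finger pad.
Only numpy, scipy, OpenCV 4.12 (cv2) and the standard library are available. Lean on these libraries where they do the work, as an engineer would, in place of code of your own. Each camera call takes 0.05 s, during which the arm holds its last target. There are 200 camera calls.

## Working session

There is one attempt and no reset: what is moved stays moved. The work goes in short steps, Python scripts to look and compute and a tool call to move; the robot and the scene stay as the last step left them, time stands still between calls to the robot, and variables do not carry over. Pictures are saved under pics/ and viewed, at most 10 in all, crops included, and the job is handed in when it is done.

Besides the shell and the picture viewer there is one more tool, called after ">>>" in YAML: its name, and indented under it one key for each argument. send_rows: Moves the arm, as the interface text tells. Its arguments: {"type":"object","properties":{"plan":{"type":"array"},"force":{"type":"number"}},"required":["plan"]}

```bash
mkdir -p pics
cat > h.py <<'E'
from station import *
import numpy as np, cv2
def cloud(c):
    d=c["depth"];K=np.array(c["mtx"]);v,u=np.mgrid[:400,:640]
    P=np.stack([(u-K[0,2])/K[0,0]*d,(v-K[1,2])/K[1,1]*d,d],-1)
    return P@np.array(c["rotation"]).T+np.array(c["xyz"])
E
python3 - <<'E'
from h import *
o=get_obs();print(o)
for n in("side","top"):
    c=read_camera(n);np.save(n+".npy",c,allow_pickle=True);print(n,c["xyz"],np.round(c["rotation"],3).tolist(),c["mtx"])
    cv2.imwrite(f"pics/{n}0.png",c["color"])
E
```

```text
{'clock': 0.0, 'q': array([ 1.17047823,  0.61593631, -0.01263588,  1.42493011,  0.00810503,
        1.10342162, -0.04041344]), 'joint_velocities': array([ 0.0004746 , -0.00122193, -0.00065464, -0.00128382, -0.00022319,
       -0.00051408,  0.00110017]), 'joint_efforts': array([-7.00608143e-05, -4.69209909e+01,  2.59095775e-01, -1.71029967e+01,
        9.86395200e-03,  9.69129353e-03, -5.79271799e-06]), 'tool_pos': array([ 0.23708138, -0.60434764,  0.22001672]), 'orientation': array([-1.29639799e-03,  9.82575792e-01,  1.85857644e-01, -2.62052268e-04]), 'ft_force': array([-0.16412268, -0.58148695, -0.38807273]), 'wrist_torque': array([0.02069463, 0.04877448, 0.02244243]), 'grip_force': 0.0, 'finger_gap': 0.998116304000212}
side [0.32601702 0.89932741 0.61574716] [0.082, -0.134, 0.851, -0.501] [[470.35228512   0.         323.11793815]
 [  0.         470.35228512 200.3986396 ]
 [  0.           0.           1.        ]]
top [ 0.44854661 -0.01136238  1.03290925] [0.068, -0.699, 0.708, -0.071] [[421.13087041   0.         313.06829794]
 [  0.         421.13087041 202.97696731]
 [  0.           0.           1.        ]]
```

View pics/top0.png

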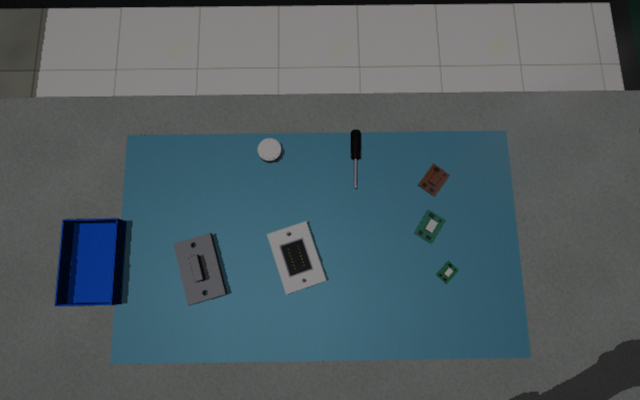

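View pics/side0.png

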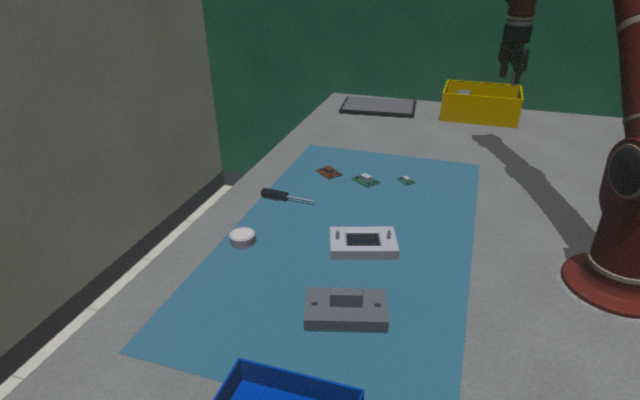

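The top view shows, as board-like candidates:
- brown board at (433,180)
- larger green board at (430,227)
- small green board at (447,272)

I choose the larger green one. The jig is at (297,257), the cover at (202,269), the tin at (270,150) and the driver at (356,158). The side view agrees: board (366,180), jig (363,242), cover (346,310).

```bash
cat > h.py <<'E'
from station import *
import numpy as np, cv2
from scipy.spatial.transform import Rotation as R
def rot(c): return R.from_quat(np.roll(c["rotation"],-1)).as_matrix()
def cloud(c):
    d=c["depth"];K=np.array(c["mtx"]);v,u=np.mgrid[:400,:640]
    P=np.stack([(u-K[0,2])/K[0,0]*d,(v-K[1,2])/K[1,1]*d,d],-1)
    return P@rot(c).T+np.array(c["xyz"])
def plane(c,uv,z):
    K=np.array(c["mtx"]);uv=np.atleast_2d(uv).astype(float)
    r=np.c_[(uv-K[:2,2])/K[0,0],np.ones(len(uv))]@rot(c).T;o=np.array(c["xyz"])
    return (o+r*((z-o[2])/r[:,2])[:,None])[:,:2]
def rect(xy):
    (a,b),(w,h),t=cv2.minAreaRect((xy*1000).astype(np.float32))
    if w<h: w,h,t=h,w,t+90
    return np.round([a,b,w,h,(t+90)%180-90],1)
E
python3 - <<'E'
from h import *
for n in("top","side"):
    c=np.load(n+".npy",allow_pickle=True).item();P=cloud(c);z=P[...,2]*1000
    rois={"top":dict(board=(405,200,455,250),small=(432,255,465,290),jig=(255,210,340,305),cover=(165,222,240,315)),
      "side":dict(board=(345,168,385,192),jig=(320,222,405,265),cover=(295,280,395,335))}[n]
    for k,(a,b,e,f) in rois.items():
        zz=z[b:f,a:e];h,ed=np.histogram(zz,bins=np.arange(-6,80,2));print(n,k,{int(ed[i]):int(h[i]) for i in range(len(h)) if h[i]>2})
        pp=P[b:f,a:e]; col=c["color"][b:f,a:e].astype(int);hsv=cv2.cvtColor(c["color"][b:f,a:e],cv2.COLOR_BGR2HSV)
        bands={"board":[(3,9),(15,25)],"small":[(2,30)],"jig":[(21,28)],"cover":[(32,41),(52,66)]}[k]
        for lo,hi in bands:
            m=(zz>lo)&(zz<hi)
            if m.sum()>5:print("  ",lo,hi,m.sum(),rect(pp[m][:,:2]),"medz",np.median(zz[m]).round(1),"mean",(pp[m].mean(0)*1000).round(1))
c=np.load("top.npy",allow_pickle=True).item()
im=c["color"][200:320,160:460];cv2.imwrite("pics/crop.png",cv2.resize(np.clip(im*1.6,0,255).astype(np.uint8)[:, :],(800,320),interpolation=cv2.INTER_CUBIC))
for uv in[(430,227)]:
    hsv=cv2.cvtColor(c["color"],cv2.COLOR_BGR2HSV);print(hsv[227,425],hsv[227,431],hsv[150,200],hsv[240,290],hsv[258,296])
E
```

```text
top board {-6: 8, -4: 102, -2: 503, 0: 770, 2: 542, 4: 276, 6: 132, 8: 38, 10: 8, 12: 3, 14: 8, 16: 26, 18: 41, 20: 25, 22: 6}
   3 9 649 [ 596.  -303.6  125.   122.3   89.1] medz 4.7 mean [ 592.2 -304.1    5. ]
   15 25 104 [ 592.  -304.4   30.3   20.1  -32.3] medz 19.1 mean [ 592.  -304.1   18.9]
top small {-4: 45, -2: 250, 0: 382, 2: 275, 4: 120, 6: 27, 8: 5, 10: 18, 12: 16, 14: 11}
   2 30 474 [ 479.3 -341.5   82.3   81.1   -1.8] medz 3.6 mean [ 478.7 -340.     4.6]
top jig {-6: 13, -4: 293, -2: 1222, 0: 2184, 2: 1355, 4: 326, 6: 24, 8: 6, 10: 7, 12: 10, 14: 64, 16: 208, 18: 275, 20: 291, 22: 666, 24: 739, 26: 314, 28: 33, 38: 4, 40: 4, 42: 3, 44: 6}
   21 28 1880 [520.3  24.7 150.  100.   18. ] medz 24.2 mean [519.3  24.6  24.3]
top cover {-6: 13, -4: 192, -2: 935, 0: 1817, 2: 1165, 4: 246, 6: 18, 8: 11, 10: 14, 12: 7, 14: 17, 16: 13, 18: 14, 20: 14, 22: 14, 24: 63, 26: 384, 28: 881, 30: 657, 32: 158, 34: 22, 36: 7, 38: 11, 40: 4, 42: 9, 44: 8, 48: 6, 50: 6, 52: 5, 54: 10, 56: 51, 58: 94, 60: 66, 62: 18}
   32 41 201 [496.1 252.7 149.3  87.5  15.5] medz 32.8 mean [494.  251.6  3
[... 450 characters left out ...]
 94, 18: 281, 20: 198, 22: 205, 24: 716, 26: 307, 28: 11, 30: 6, 32: 5, 34: 6, 36: 3, 38: 7, 40: 5, 42: 5, 44: 6}
   21 28 1288 [518.2  27.9 150.3 103.9  17.7] medz 25.2 mean [517.4  32.8  25. ]
side cover {-2: 59, 0: 885, 2: 983, 4: 69, 6: 5, 8: 47, 10: 78, 12: 60, 14: 79, 16: 66, 18: 79, 20: 87, 22: 68, 24: 75, 26: 105, 28: 684, 30: 1264, 32: 189, 34: 25, 36: 26, 38: 25, 40: 30, 42: 31, 44: 25, 46: 28, 48: 28, 50: 31, 52: 32, 54: 23, 56: 30, 58: 102, 60: 150, 62: 11}
   32 41 281 [494.3 259.4 148.4  89.1  14. ] medz 32.8 mean [494.5 264.6  34.2]
   52 66 348 [495.3 256.4  58.4  22.8  14.8] medz 59.9 mean [494.2 259.   59. ]
[99 35 73] [110   6 130] [ 99 132 106] [  0   6 135] [120  11  24]
```

View pics/crop.png

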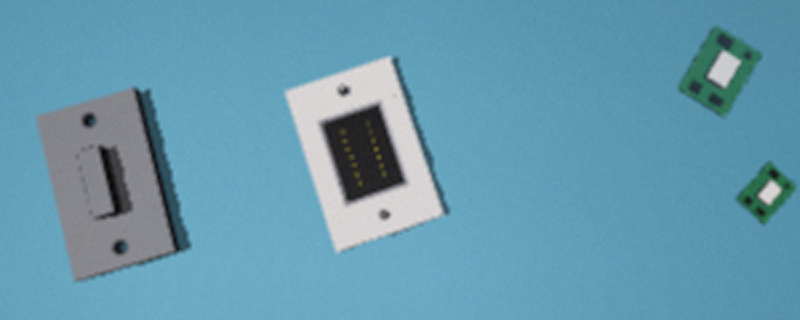

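The close crop confirms it: the larger green board, with its white can, is at the upper right of the crop, and the small one is below it. Jig and cover are clear, and the cover is upright with its holes visible. Moving to above the board.

>>> send_rows:
  plan:
    - {"claw": 1,"offset": [35,30,0],"roll": -5.3}
    - {"claw": 1,"offset": [35,30,0],"roll": -5.3}
    - {"claw": 1,"offset": [35,30,0],"roll": -5.3}
    - {"claw": 1,"offset": [35,30,0],"roll": -5.3}
    - {"claw": 1,"offset": [35,30,0],"roll": -5.3}
    - {"claw": 1,"offset": [35,30,0],"roll": -5.3}
    - {"claw": 1,"offset": [35,30,0],"roll": -5.3}
    - {"claw": 1,"offset": [35,30,0],"roll": -5.3}
    - {"claw": 1,"offset": [35,30,0],"roll": -5.3}
    - {"claw": 1,"offset": [35,30,0],"roll": -5.3}
    - {"claw": 1,"offset": [0,0,0],"roll": 0}
    - {"claw": 1,"offset": [0,0,0],"roll": 0}
  force: 40

```text
clock: 1.3
tool_pos: [0.5882, -0.3029, 0.2201]
orientation: [-0.0, 0.963, -0.27, -0.001]
ft_force: [-1.1, -0.8, -0.0]
finger_gap: 1.002
grip_force: 0.0
```

```bash
cat >> h.py <<'E'
def wplane(c,uv,z):
    K=np.array(c["mtx"]);uv=np.atleast_2d(uv).astype(float);d=(uv-K[:2,2])/K[0,0]
    t=np.linalg.norm(d,axis=1)+1e-9;r=np.c_[d/t[:,None]*np.sin(t)[:,None],np.cos(t)]@rot(c).T;o=np.array(c["xyz"])
    return (o+r*((z-o[2])/r[:,2])[:,None])[:,:2]
def wcloud(c):
    K=np.array(c["mtx"]);v,u=np.mgrid[:400,:640];d=np.stack([u-K[0,2],v-K[1,2]],-1)/K[0,0]
    t=np.linalg.norm(d,axis=-1)+1e-9
    r=np.concatenate([d/t[...,None]*np.tan(np.minimum(t,1.5))[...,None],np.ones((400,640,1))],-1)*c["depth"][...,None]
    return r@rot(c).T+np.array(c["xyz"])
def tool():
    o=get_obs();M=R.from_quat(np.roll(o["orientation"],-1)).as_matrix()
    return o,np.round(o["tool_pos"]*1000,1),np.round(np.degrees(np.arctan2(M[1,0],M[0,0])),2),np.round(M[:,2],3)
E
python3 - <<'E'
from h import *
o,p,a,z=tool();print(p,a,z,o["clock"],o["q"].round(2))
c=read_camera("wrist");np.save("w1.npy",c,allow_pickle=True);print(c["xyz"],c["mtx"])
cv2.imwrite("pics/w1.png",c["color"])
t=np.load("top.npy",allow_pickle=True).item();hsv=cv2.cvtColor(t["color"],cv2.COLOR_BGR2HSV)
P=wcloud(c);z=P[...,2]*1000
near=np.hypot(P[...,0]-.592,P[...,1]+.304)<.05
for lo,hi in((3,9),(15,25)):
    m=near&(z>lo)&(z<hi);print(lo,m.sum(),rect(P[m][:,:2]),np.median(z[m]))
E
```

```text
[ 588.2 -302.9  220.1] -31.32 [-0.002  0.001 -1.   ] 1.3 [ 0.32  0.64  0.22  1.39 -0.14  1.13 -1.56]
[ 0.65738095 -0.34644995  0.37179549] [[309.70691629   0.         326.32806925]
 [  0.         309.70691629 203.35099398]
 [  0.           0.           1.        ]]
3 1746 [ 590.2 -305.8   70.    49.6  -32.3] 4.399859828367131
15 424 [ 590.4 -304.8   30.7   19.4  -34.8] 18.158113002144844
```

View pics/w1.png

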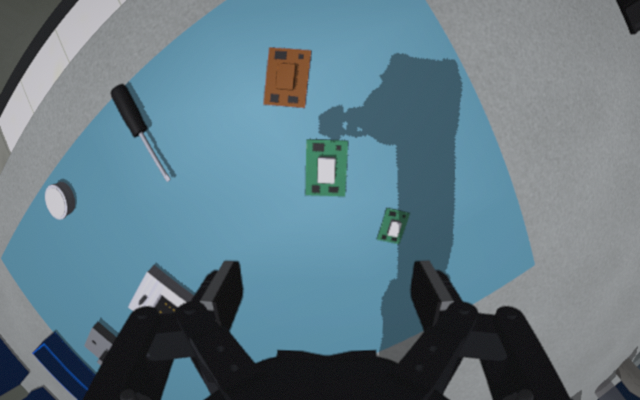

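The wrist view shows the board (326,168) with the can at (326,170), the brown one at (288,77), the small one at (393,225), and jaws empty. Next, a refinement by contours.

Run:
```python
from h import *
for n,f,roi in(("w1",wplane,(295,130,360,205)),("top",plane,(408,203,453,250)),("side",plane,(345,168,385,192))):
    c=np.load(n+".npy",allow_pickle=True).item();a,b,e,g=roi;im=c["color"][b:g,a:e]
    hsv=cv2.cvtColor(im,cv2.COLOR_BGR2HSV)
    bg=(hsv[...,0]>93)&(hsv[...,1]>90)
    can=(hsv[...,1]<40)&(hsv[...,2]>100)
    for k,m,z in(("board",~bg,.005),("can",can,.019)):
        m=m.astype(np.uint8);C,_=cv2.findContours(m,cv2.RETR_EXTERNAL,cv2.CHAIN_APPROX_NONE)
        C=max(C,key=cv2.contourArea)[:,0]+[a,b]
        if k=="board" : # drop can-raised outline: none on edges
            pass
        print(n,k,rect(f(c,C,z)))
```

```text
w1 board [ 590.4 -305.2   70.6   50.4  -33.2]
w1 can [ 590.7 -305.7   30.5   20.1  -34.6]
top board [ 591.2 -303.6   71.4   51.1  -34. ]
top can [ 591.2 -303.6   28.5   18.4  -33.9]
side board [ 591.5 -307.3   78.6   61.6  -33.2]
side can [ 591.5 -301.7   31.6   20.3  -33.9]
```

>>> send_rows:
  plan:
    - {"claw": 0.6,"offset": [2.5,-2,-40],"roll": -2.3}
    - {"claw": 0.6,"offset": [0,0,-40],"roll": 0}
    - {"claw": 0.6,"offset": [0,0,-40],"roll": 0}
    - {"claw": 0.6,"offset": [0,0,-35],"roll": 0}
    - {"claw": 0.6,"offset": [0,0,-20],"roll": 0}
    - {"claw": 0.6,"offset": [0,0,-10],"roll": 0}
    - {"claw": 0.6,"offset": [0,0,-3],"roll": 0}
    - {"claw": 0.6,"offset": [0,0,0],"roll": 0}
    - {"claw": 0,"offset": [0,0,0],"roll": 0}
    - {"claw": 0,"offset": [0,0,0],"roll": 0}
    - {"claw": 0,"offset": [0,0,0],"roll": 0}
    - {"claw": 0,"offset": [0,0,0],"roll": 0}
    - {"claw": 0,"offset": [0,0,0],"roll": 0}
    - {"claw": 0,"offset": [0,0,0],"roll": 0}
  force: 40

```text
clock: 2.75
tool_pos: [0.5899, -0.307, 0.0333]
orientation: [-0.0, 0.957, -0.291, 0.0]
ft_force: [0.1, -0.5, -0.0]
finger_gap: 0.002
grip_force: 0.0
```

Run:
```python
from h import *
o,p,a,z=tool();print(p,a,z,o["clock"],o["finger_gap"])
c=read_camera("wrist");cv2.imwrite("pics/w2.png",c["color"][100:400])
s=read_camera("side");P=cloud(s)
cv2.imwrite("pics/s2.png",cv2.resize(s["color"][120:210,300:440],(700,450),interpolation=cv2.INTER_CUBIC))
```

```text
[ 589.9 -307.    33.3] -33.88 [ 0. -0. -1.] 2.75 0.0019247090867951834
```

View pics/s2.png

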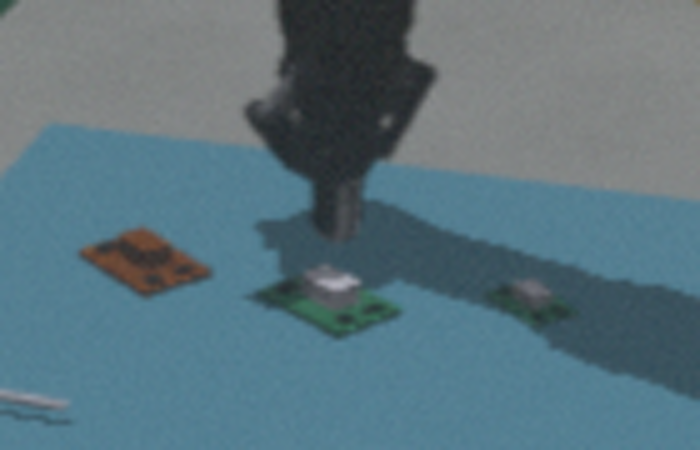

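Crop: the shut fingertips (336,238) stand clear above or behind the can (330,285), which is undisturbed. I'll measure where the tips really are.

Run:
```python
from h import *
s=read_camera("side");P=cloud(s)*1000
for v in range(150,182,2): print(v,s["color"][v,367],P[v,363:372:3].round(0).astype(int).tolist())
t=read_camera("top");Q=cloud(t)*1000
c=read_camera("wrist");W=wcloud(c)*1000
print(c["xyz"],c["rotation"])
z=W[...,2];m=(z>14)&(z<25)&(np.hypot(W[...,0]-591,W[...,1]+305)<30);print(m.sum(),W[m].mean(0))
cv2.imwrite("pics/w3.png",c["color"])
```

```text
150 [49 46 41] [[596, -273, 110], [591, -289, 104], [584, -297, 102]]
152 [48 49 37] [[597, -280, 101], [591, -290, 98], [583, -293, 97]]
154 [52 46 39] [[597, -278, 96], [592, -295, 89], [583, -293, 92]]
156 [49 45 39] [[596, -279, 89], [591, -294, 84], [583, -294, 85]]
158 [61 59 55] [[600, -296, 76], [591, -292, 79], [583, -297, 78]]
160 [66 62 56] [[601, -300, 68], [590, -291, 73], [583, -298, 71]]
162 [67 63 58] [[599, -293, 65], [590, -291, 67], [583, -301, 63]]
164 [69 67 59] [[599, -292, 59], [590, -293, 60], [583, -299, 58]]
166 [76 70 61] [[622, -396, 4], [591, -297, 52], [583, -301, 51]]
168 [87 78 66] [[619, -383, 3], [610, -387, 2], [601, -388, 3]]
170 [92 80 57] [[616, -371, 2], [607, -375, 2], [598, -372, 4]]
172 [93 82 60] [[612, -355, 3], [604, -359, 3], [595, -361, 3]]
174 [108 100  94] [[600, -304, 22], [591, -305, 23], [591, -346, 4]]
176 [178 167 166] [[597, -292, 21], [589, -294, 21], [581, -300, 20]]
178 [115 109 107] [[599, -300, 11], [587, -287, 19], [579, -291, 18]]
180 [99 92 90] [[598, -296, 6], [587, -289, 12], [579, -292, 11]]
[ 0.65682029 -0.35351191  0.18500534] [-0.07601861 -0.46370794  0.87123274  0.14194936]
1040 [ 595.79547707 -307.97010852   18.02966669]
```

View pics/w3.png

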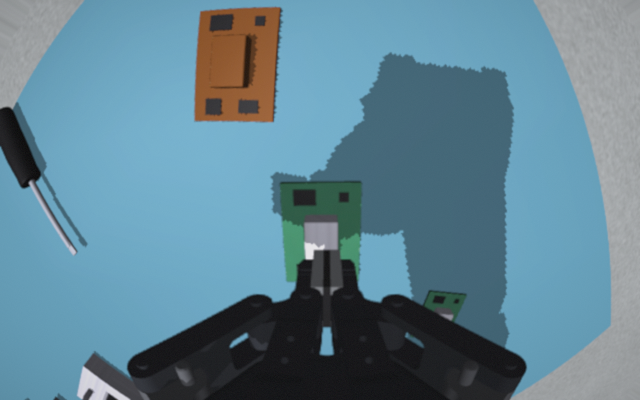

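The wrist view shows the board intact at (320,230), with the tips at about (327,258) floating above the can. The side depth puts the tips at about z = 50 mm, not the 8 mm expected. I'll cross-check with the wrist depth and the station's own values.

Run:
```python
import station; print([n for n in dir(station) if n[0]!="_"], getattr(station,"tip_reach",None))
from h import *
c=read_camera("wrist");W=wcloud(c)*1000
for v in range(244,300,5): print(v,c["color"][v,320],W[v,[316,321,331,336]].round(0).astype(int).tolist(),c["depth"][v,320].round(3))
```

```text
['MotionError', 'get_obs', 'job_done', 'read_camera', 'tip_reach'] 0.025
244 [163 151 152] [[592, -303, 18], [591, -306, 19], [588, -310, 18], [586, -313, 18]] 0.185
249 [194 189 190] [[602, -310, 48], [600, -312, 47], [597, -316, 46], [596, -318, 47]] 0.155
254 [72 69 68] [[601, -310, 52], [600, -312, 52], [597, -316, 52], [596, -318, 52]] 0.148
259 [72 70 68] [[601, -310, 57], [600, -312, 57], [597, -316, 57], [596, -318, 57]] 0.144
264 [73 69 68] [[601, -310, 62], [599, -312, 61], [597, -316, 61], [595, -317, 60]] 0.141
269 [72 69 67] [[600, -310, 65], [599, -312, 65], [596, -316, 65], [595, -317, 65]] 0.136
274 [72 69 68] [[601, -310, 70], [599, -312, 69], [597, -316, 70], [595, -317, 69]] 0.132
279 [72 69 68] [[600, -310, 74], [600, -313, 75], [597, -316, 75], [596, -317, 74]] 0.127
284 [71 68 67] [[600, -311, 78], [599, -312, 78], [597, -316, 79], [596, -317, 78]] 0.123
289 [137 132 129] [[601, -311, 84], [598, -311, 79], [596, -315, 80], [595, -317, 80]] 0.122
294 [50 47 46] [[602, -312, 87], [601, -313, 87], [594, -313, 79], [597, -318, 86]] 0.115
299 [26 24 24] [[601, -311, 89], [599, -312, 88], [594, -314, 83], [598, -318, 91]] 0.111
```

Wrist and side views agree: the shut tips are at z ≈ 47 with reported TCP z 33, so the tips stand 14 mm above the reported TCP. The lateral position is consistent. I'll use this measured offset: descend 39 mm more to bring the tips to about 8.

>>> send_rows:
  plan:
    - {"claw": 0.6,"offset": [0,0,0],"roll": 0}
    - {"claw": 0.6,"offset": [0,0,0],"roll": 0}
    - {"claw": 0.6,"offset": [0,0,0],"roll": 0}
    - {"claw": 0.6,"offset": [1,2,-15],"roll": 0}
    - {"claw": 0.6,"offset": [0,0,-10],"roll": 0}
    - {"claw": 0.6,"offset": [0,0,-8],"roll": 0}
    - {"claw": 0.6,"offset": [0,0,-5],"roll": 0}
    - {"claw": 0.6,"offset": [0,0,0],"roll": 0}
    - {"claw": 0.6,"offset": [0,0,0],"roll": 0}

```text
clock: 3.95
tool_pos: [0.5909, -0.3053, -0.0049]
orientation: [0.0, 0.957, -0.291, 0.0]
ft_force: [1.0, -0.3, 0.2]
finger_gap: 0.595
grip_force: 0.0
```

Run:
```python
from h import *
o,p,a,z=tool();print(p,a,o["ft_force"].round(1),o["finger_gap"])
s=read_camera("side");P=cloud(s)*1000
m=(np.abs(P[...,0]-591)<45)&(np.abs(P[...,1]+305)<45)&(P[...,2]>6)
m[:,:330]=0
cl=cv2.cvtColor(s["color"],cv2.COLOR_BGR2HSV)
dark=(s["color"].max(-1)<85)&m
vs,us=np.where(dark&(P[...,2]<60))
for u in range(us.min(),us.max()+1,2):
    k=vs[us==u]
    if len(k):print(u,k.max(),P[k.max(),u].round(0),end=" ; ")
cv2.imwrite("pics/s4.png",cv2.resize(s["color"][120:210,300:440],(700,450),interpolation=cv2.INTER_CUBIC))
```

```text
[ 590.9 -305.3   -4.9] -33.89 [ 1.  -0.3  0.2] 0.5952301275836896
351 167 [ 625. -261.   60.] ; 355 179 [ 621. -295.    7.] ; 357 181 [ 613. -285.    6.] ; 359 182 [ 606. -281.    6.] ; 361 182 [ 600. -281.    7.] ; 363 179 [ 598. -295.   10.] ; 367 183 [ 582. -279.    8.] ; 369 184 [ 574. -272.    9.] ; 371 174 [ 581. -326.   14.] ; 373 181 [ 568. -294.    9.] ; 375 182 [ 562. -294.    7.] ; 377 183 [ 555. -290.    6.] ; 379 161 [ 560. -329.   58.] ; 381 160 [ 557. -339.   57.] ;
```

View pics/s4.png

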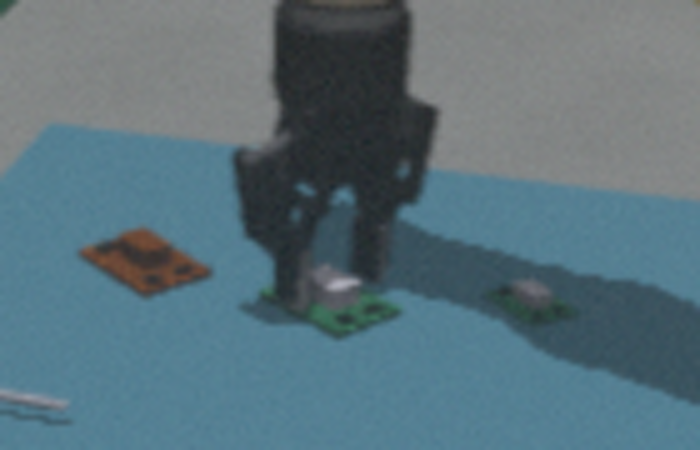

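The fingers straddle the can (tips at crop (295,305) and (372,280)), with no contact force. Close.

>>> send_rows:
  plan:
    - {"claw": 0,"offset": [0,0,0],"roll": 0}
    - {"claw": 0,"offset": [0,0,0],"roll": 0}
    - {"claw": 0,"offset": [0,0,0],"roll": 0}
    - {"claw": 0,"offset": [0,0,0],"roll": 0}
    - {"claw": 0,"offset": [0,0,0],"roll": 0}
    - {"claw": 0,"offset": [0,0,0],"roll": 0}
  force: 40

```text
clock: 4.6
tool_pos: [0.5913, -0.3054, -0.0042]
orientation: [0.0, 0.957, -0.291, 0.001]
ft_force: [0.4, 0.6, 3.3]
finger_gap: 0.221
grip_force: 41.6
```

Gripped (gap 0.221 ≈ 19 mm). Lift and carry it part-way to the jig, then measure the jig from there.

>>> send_rows:
  plan:
    - {"claw": 0,"offset": [0,0,20],"roll": 0}
    - {"claw": 0,"offset": [0,0,45],"roll": 0}
    - {"claw": 0,"offset": [0,0,45],"roll": 0}
    - {"claw": 0,"offset": [-10,30,20],"roll": 7.4}
    - {"claw": 0,"offset": [-10,30,0],"roll": 7.4}
    - {"claw": 0,"offset": [-10,30,0],"roll": 7.4}
    - {"claw": 0,"offset": [-10,30,0],"roll": 7.4}
    - {"claw": 0,"offset": [-10,30,0],"roll": 7.4}
    - {"claw": 0,"offset": [-10,30,0],"roll": 7.4}
    - {"claw": 0,"offset": [-10,30,0],"roll": 7.5}
    - {"claw": 0,"offset": [0,0,0],"roll": 0}
    - {"claw": 0,"offset": [0,0,0],"roll": 0}
    - {"claw": 0,"offset": [0,0,0],"roll": 0}

```text
clock: 5.9
tool_pos: [0.521, -0.0965, 0.125]
orientation: [0.001, 0.988, 0.155, -0.0]
ft_force: [-0.1, -0.5, 0.6]
finger_gap: 0.221
grip_force: 41.1
```

```bash
cat > m.py <<'E'
from h import *
o,p,a,zz=tool();print(p,a,o["clock"],o["ft_force"].round(1),o["finger_gap"])
for n in("wrist","top","side"):
    c=read_camera(n);np.save(n+"5.npy",c,allow_pickle=True);P=(wcloud if n=="wrist" else cloud)(c);z=P[...,2]*1000
    f=wplane if n=="wrist" else plane
    if n=="wrist":cv2.imwrite("pics/w5.png",c["color"])
    hsv=cv2.cvtColor(c["color"],cv2.COLOR_BGR2HSV)
    near=np.hypot(P[...,0]-.52,P[...,1]-.025)<.1
    m=near&(z>19)&(z<28)&(hsv[...,1]<40)&(hsv[...,2]>90)
    print(n,"frame",m.sum(),rect(P[m][:,:2]),np.median(z[m]).round(1))
    m=cv2.morphologyEx(m.astype(np.uint8),cv2.MORPH_CLOSE,np.ones((3,3)))
    C,_=cv2.findContours(m,cv2.RETR_CCOMP,cv2.CHAIN_APPROX_NONE)
    for q in C:
        if cv2.contourArea(q)>150:print("   cont",cv2.contourArea(q),rect(f(c,q[:,0],.024)))
    m=near&(z>29)&(z<60)
    print("  dowels",m.sum(),[(P[m&s].mean(0)*1000).round(1) for s in(P[...,0]>.52,P[...,0]<.52) if (m&s).any()])
    m=(np.hypot(P[...,0]-p[0]/1e3,P[...,1]-p[1]/1e3)<.055)&(z<p[2]+22)&(z>p[2]-20)&(hsv[...,0]>40)&(hsv[...,0]<92)&(hsv[...,1]>60)
    print("  held",m.sum(),rect(P[m][:,:2]) if m.any() else 0,np.median(z[m]).round(1))
E
python3 m.py
```

```text
[521.  -96.5 125. ] 17.88 5.9 [-0.1 -0.5  0.6] 0.2208663745035813
wrist frame 11730 [518.1  24.8 150.3 101.8  17.9] 23.1
   cont 16045.5 [518.8  23.8 149.3 100.7  17.9]
   cont 4377.5 [520.1  22.8  73.6  55.1  17.6]
  dowels 209 [array([573.9,  40.4,  38.2]), array([464.8,   5.5,  37.7])]
  held 4496 [519.4 -97.3  71.1  49.9  17. ] 133.4
top frame 1796 [519.9  24.9 149.4  99.2  18. ] 24.4
   cont 2530.5 [519.7  24.8 149.   99.3  18. ]
   cont 807.0 [518.8  25.5  79.7  60.7  17.7]
  dowels 36 [array([566.6,  41.1,  34.1]), array([461.8,   7.3,  37.2])]
  held 0 0 nan
side frame 1342 [518.8  28.  149.1 104.5  17.7] 25.1
   cont 1701.5 [517.9  30.4 149.4 105.1  17.6]
   cont 397.0 [518.7  29.2  75.7  53.   15.6]
  dowels 50 [array([573.2,  46.6,  37.5]), array([463.3,  11.4,  38.3])]
  held 199 [519.3 -91.9  69.4  51.5  17.4] 135.6
  return _methods._mean(a, axis=axis, dtype=dtype,
  ret = ret.dtype.type(ret / rcount)
```

View pics/w5.png

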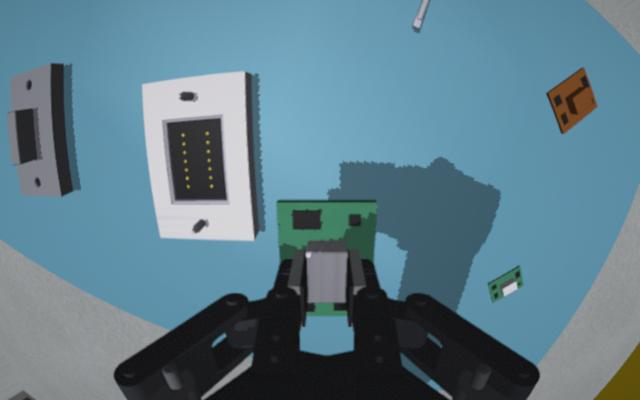

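The wrist view shows the held board at (326,255) level in the jaws, and the jig with its pocket at (196,160) and dowels at (188,97) and (199,226). From board to pocket is about (-1, +121) mm with a 0.6° turn.

>>> send_rows:
  plan:
    - {"claw": 0,"offset": [0,30,0],"roll": 0.5}
    - {"claw": 0,"offset": [-1,40,0],"roll": 0}
    - {"claw": 0,"offset": [0,35,-15],"roll": 0}
    - {"claw": 0,"offset": [0,16,-30],"roll": 0}
    - {"claw": 0,"offset": [0,0,-35],"roll": 0}
    - {"claw": 0,"offset": [0,0,-5],"roll": 0}
    - {"claw": 0,"offset": [0,0,0],"roll": 0}
    - {"claw": 0,"offset": [0,0,0],"roll": 0}
    - {"claw": 0,"offset": [0,0,0],"roll": 0}

```text
clock: 6.95
tool_pos: [0.5213, 0.0252, 0.0418]
orientation: [0.0, 0.987, 0.16, 0.002]
ft_force: [-0.5, -0.7, -1.0]
finger_gap: 0.221
grip_force: 41.1
```

```bash
python3 m.py 2>/dev/null
```

```text
[521.3  25.2  41.8] 18.43 6.95 [-0.5 -0.7 -1. ] 0.22113404210483414
wrist frame 18618 [517.9  24.6 151.1 100.6  17.9] 23.2
   cont 359.5 [460.3  -6.8  18.6  17.4  18.6]
   cont 265.0 [453.5  14.4  18.4  13.8  15.3]
   cont 17773.0 [533.5  29.5 118.5  99.6  17.9]
   cont 232.0 [572.   42.2  10.1   8.9  18.3]
  dowels 6178 [array([542.4,  31.2,  50.4]), array([488.3,  16.8,  47.5])]
  held 4533 [518.5  26.5  72.1  54.2  17.6] 50.2
top frame 101 [490.2 -32.6  57.5  13.6  10.3] 24.8
  dowels 1 [array([515.2, -27.1,  29.1])]
  held 0 0 nan
side frame 1108 [518.4  29.8 149.  103.3  17.9] 25.1
   cont 1096.0 [517.4  32.2 149.2 108.8  17.6]
  dowels 382 [array([543.8,  40.6,  50.3]), array([495.1,  27.3,  50.6])]
  held 268 [519.7  27.2  69.8  52.9  18.7] 52.0
```

View pics/w5.png

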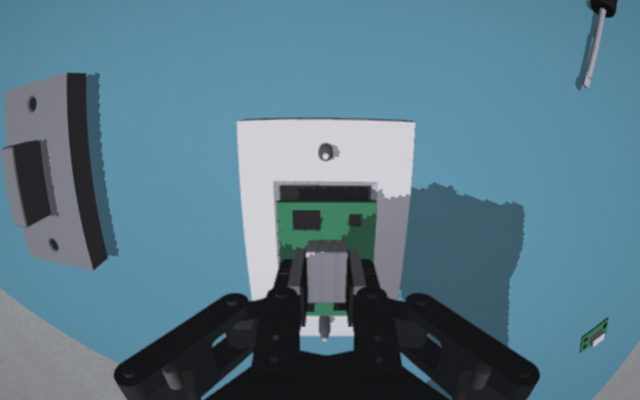

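The board hovers over the pocket (far edge at row 203, pocket far edge at row 183, sides aligned within a few pixels). I'll compare the edges numerically in the jig's axes.

```bash
cat > e.py <<'E'
from h import *
def edges(c,zb,f=wplane,a=17.9):
    hsv=cv2.cvtColor(c["color"],cv2.COLOR_BGR2HSV);v,u=np.mgrid[:400,:640]
    r=np.radians(a);ex=np.array([np.cos(r),np.sin(r)]);ey=np.array([-ex[1],ex[0]])
    uv=np.c_[u.ravel(),v.ravel()]
    def J(z): q=f(c,uv,z)*1000-[519.3,24.2]; return (q@ex).reshape(400,640),(q@ey).reshape(400,640)
    X,Y=J(zb);g=(hsv[...,0]>40)&(hsv[...,0]<92)&(hsv[...,1]>60)&(np.abs(X)<60)&(np.abs(Y)<45)
    s=g&(X>12)&(X<30)
    rows=[(Y[i][s[i]].min(),Y[i][s[i]].max()) for i in range(400) if s[i].sum()>30]
    lo,hi=np.median(rows,0);cols=[X[:,j][g[:,j]].max() for j in range(640) if (g[:,j]&(np.abs(Y[:,j])<18)).sum()>5]
    print("board y",lo.round(1),hi.round(1),"mid",((lo+hi)/2).round(2),"far x",np.median(cols).round(1),"-35 =",(np.median(cols)-35).round(2))
    X,Y=J(.024);w=(hsv[...,1]<45)&(hsv[...,2]>90)&(np.abs(X)<85)&(np.abs(Y)<60)
    s=w&(X>30)&(X<70);rows=[(Y[i][s[i]].min(),Y[i][s[i]].max()) for i in range(400) if s[i].sum()>60]
    lo,hi=np.median(rows,0);cols=[X[:,j][w[:,j]].max() for j in range(640) if (w[:,j]&(np.abs(Y[:,j])<40)).sum()>8]
    print("frame y",lo.round(1),hi.round(1),"mid",((lo+hi)/2).round(2),"far x-75",(np.median(cols)-75).round(2))
E
python3 - <<'E'
from e import *
edges(np.load("wrist5.npy",allow_pickle=True).item(),.0505)
s=np.load("side5.npy",allow_pickle=True).item()
edges(s,.0505,plane)
E
```

```text
board y -24.3 24.4 mid 0.05 far x 36.3 -35 = 1.34
frame y -48.9 50.3 mid 0.71 far x-75 -0.57
  return _methods._mean(a, axis=axis, dtype=dtype,
  ret = ret.dtype.type(ret / rcount)
Traceback (most recent call last):
  File "e.py", line 10, in edges
    lo,hi=np.median(rows,0);cols=[X[:,j][g[:,j]].max() for j in range(640) if (g[:,j]&(np.abs(Y[:,j])<18)).sum()>5]
    ^^^^^
TypeError: cannot unpack non-iterable numpy.float64 object
```

>>> send_rows:
  plan:
    - {"claw": 0,"offset": [-1.8,-0.3,0],"roll": -0.4}
    - {"claw": 0,"offset": [0,0,-8],"roll": 0}
    - {"claw": 0,"offset": [0,0,-6],"roll": 0}
    - {"claw": 0,"offset": [0,0,-4],"roll": 0}
    - {"claw": 0,"offset": [0,0,-4],"roll": 0}
    - {"claw": 0,"offset": [0,0,-2.5],"roll": 0}
    - {"claw": 0,"offset": [0,0,0],"roll": 0}
    - {"claw": 0,"offset": [0,0,0],"roll": 0}

```text
clock: 7.9
tool_pos: [0.5181, 0.0256, 0.0157]
orientation: [-0.0, 0.988, 0.157, -0.0]
ft_force: [-0.7, -0.1, 0.1]
finger_gap: 0.225
grip_force: 41.1
```

Run:
```python
from e import *
o,p,a,z=tool();print(p,a,o["ft_force"].round(1),o["wrist_torque"].round(2))
edges(read_camera("wrist"),.0275)
```

```text
[518.1  25.6  15.7] 18.12 [-0.7 -0.1  0.1] [ 0.02 -0.04  0.04]
board y -23.0 25.5 mid 1.25 far x 34.5 -35 = -0.45
frame y -48.8 50.3 mid 0.75 far x-75 -0.65
```

Board and frame agree within 0.5 mm. Lower the last 2 mm and release.

>>> send_rows:
  plan:
    - {"claw": 0,"offset": [0,0,-1],"roll": 0}
    - {"claw": 0,"offset": [0,0,-1],"roll": 0}
    - {"claw": 0,"offset": [0,0,0],"roll": 0}
    - {"claw": 0.4,"offset": [0,0,0],"roll": 0}
    - {"claw": 0.4,"offset": [0,0,0],"roll": 0}
    - {"claw": 0.5,"offset": [0,0,0],"roll": 0}
    - {"claw": 0.5,"offset": [0,0,10],"roll": 0}
    - {"claw": 0.5,"offset": [0,0,30],"roll": 0}
    - {"claw": 0.5,"offset": [0,0,40],"roll": 0}
    - {"claw": 0.8,"offset": [-8,40,40],"roll": 0}
    - {"claw": 0.8,"offset": [-8,50,20],"roll": 0}
    - {"claw": 0.8,"offset": [0,0,0],"roll": 0}
    - {"claw": 0.8,"offset": [0,0,0],"roll": 0}
    - {"claw": 0.8,"offset": [0,0,0],"roll": 0}

```text
clock: 9.35
tool_pos: [0.5034, 0.1053, 0.147]
orientation: [0.001, 0.988, 0.157, -0.0]
ft_force: [0.3, -0.9, -0.7]
finger_gap: 0.801
grip_force: 0.0
```

```bash
cat > k.py <<'E'
from h import *
import sys
o,p,a,zz=tool();print(p,a,o["clock"],o["ft_force"].round(1),o["finger_gap"])
for n in("wrist","top"):
    c=read_camera(n);f=wplane if n=="wrist" else plane;P=(wcloud if n=="wrist" else cloud)(c);z=P[...,2]*1000
    hsv=cv2.cvtColor(c["color"],cv2.COLOR_BGR2HSV)
    np.save(n+"6.npy",c,allow_pickle=True)
    near=np.hypot(P[...,0]-.519,P[...,1]-.024)<.1
    g=near&(hsv[...,0]>40)&(hsv[...,0]<92)&(hsv[...,1]>60)&(z>12)&(z<32)
    if g.sum()>30:print(n,"board",g.sum(),rect(f(c,np.argwhere(g)[:,::-1],.023)),"z",np.median(z[g]).round(1))
    m=near&(z>19)&(z<28)&(hsv[...,1]<40)&(hsv[...,2]>90)
    C,_=cv2.findContours(m.astype(np.uint8),cv2.RETR_EXTERNAL,cv2.CHAIN_APPROX_NONE)
    print(n,"jig",rect(f(c,max(C,key=cv2.contourArea)[:,0],.024)))
    near=np.hypot(P[...,0]-.496,P[...,1]-.2525)<.1
    m=near&(z>53)&(z<66)
    if m.sum():print(n,"bar",m.sum(),rect(P[m][:,:2]),np.median(z[m]).round(1))
    m=near&(z>25)&(z<34);print(n,"hood",m.sum(),rect(P[m][:,:2]),np.median(z[m]).round(1))
E
python3 k.py
```

```text
[503.4 105.3 147. ] 18.05 9.35 [ 0.3 -0.9 -0.7] 0.8009080060381727
wrist board 2343 [517.2  25.2  70.2  50.7  17.8] z 22.3
wrist jig [518.3  25.3 150.2 100.5  17.8]
wrist bar 1386 [494.7 252.7  60.5  21.4  16.2] 57.9
wrist hood 10051 [494.2 253.1 151.4  91.9  16. ] 28.1
top board 452 [518.1  25.4  70.7  50.8  17.5] z 23.5
top jig [519.6  24.9 149.   98.9  17.9]
top hood 462 [486.7 290.3 150.2  27.8  10. ] 29.2
```

The board lies in the pocket (top at z ≈ 23, 1 mm off centre, angle equal to the jig's). The cover's bar is at about (495.3, 252.8), angle ≈ 16°. Grasp it.

>>> send_rows:
  plan:
    - {"claw": 0.7,"offset": [-3,45,0],"roll": -2}
    - {"claw": 0.7,"offset": [-3,45,0],"roll": 0}
    - {"claw": 0.7,"offset": [-2,40,0],"roll": 0}
    - {"claw": 0.7,"offset": [0,17.5,-10],"roll": 0}
    - {"claw": 0.7,"offset": [0,0,-40],"roll": 0}
    - {"claw": 0.7,"offset": [0,0,-40],"roll": 0}
    - {"claw": 0.7,"offset": [0,0,-20],"roll": 0}
    - {"claw": 0.7,"offset": [0,0,-12],"roll": 0}
    - {"claw": 0.7,"offset": [0,0,-3],"roll": 0}
    - {"claw": 0.7,"offset": [0,0,0],"roll": 0}
    - {"claw": 0.7,"offset": [0,0,0],"roll": 0}

```text
clock: 10.55
tool_pos: [0.4968, 0.2541, 0.0232]
orientation: [-0.0, 0.99, 0.14, 0.001]
ft_force: [0.3, 0.1, 0.8]
finger_gap: 0.7
grip_force: 0.0
```

Run:
```python
from h import *
o,p,a,zz=tool();print(p,a,o["clock"],o["ft_force"].round(1),o["finger_gap"])
c=read_camera("wrist");P=wcloud(c);z=P[...,2]*1000
near=np.hypot(P[...,0]-.495,P[...,1]-.2525)<.1
m=near&(z>25)&(z<33);print("hood",rect(P[m][:,:2]))
s=read_camera("side")
cv2.imwrite("pics/s6.png",np.hstack([cv2.resize(s["color"][230:340,290:400],(400,400)),cv2.resize(c["color"][200:400,220:420],(400,400))]))
```

```text
[496.8 254.1  23.2] 16.08 10.55 [0.3 0.1 0.8] 0.6999817172923705
hood [494.6 253.2 150.2  90.7  16. ]
```

View pics/s6.png

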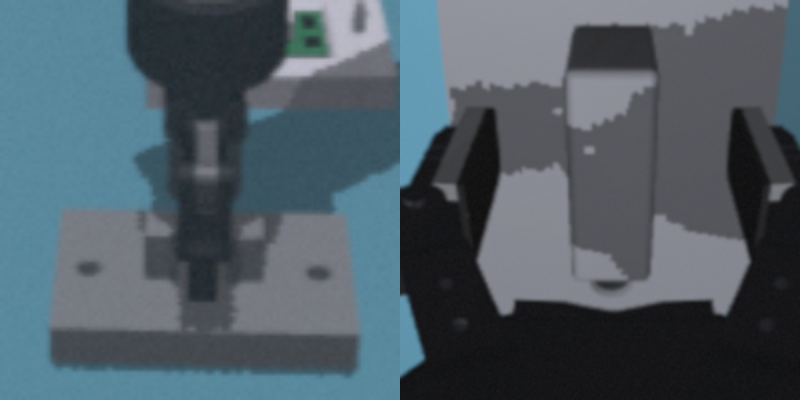

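The fingers straddle the bar (side crop: finger at (203,270) in front of the bar; wrist crop: bar at (612,170) midway between the pads). Close and lift.

>>> send_rows:
  plan:
    - {"claw": 0,"offset": [0,0,0],"roll": 0}
    - {"claw": 0,"offset": [0,0,0],"roll": 0}
    - {"claw": 0,"offset": [0,0,0],"roll": 0}
    - {"claw": 0,"offset": [0,0,0],"roll": 0}
    - {"claw": 0,"offset": [0,0,0],"roll": 0}
    - {"claw": 0,"offset": [0,0,0],"roll": 0}
    - {"claw": 0,"offset": [0,0,15],"roll": 0}
    - {"claw": 0,"offset": [0,0,35],"roll": 0}
    - {"claw": 0,"offset": [0,0,30],"roll": 0}
    - {"claw": 0,"offset": [0,0,0],"roll": 0}
    - {"claw": 0,"offset": [0,0,0],"roll": 0}
  force: 100

```text
clock: 11.75
tool_pos: [0.4952, 0.2538, 0.1017]
orientation: [0.0, 0.99, 0.14, -0.0]
ft_force: [-1.5, 0.2, -3.1]
finger_gap: 0.214
grip_force: 98.2
```

```bash
cat > g.py <<'E'
from h import *
o,p,a,zz=tool();print(p,a,o["clock"],o["ft_force"].round(1),o["wrist_torque"].round(2),o["finger_gap"])
x,y=p[:2]/1e3
for n in("wrist","side","top"):
    c=read_camera(n);f=wplane if n=="wrist" else plane;P=(wcloud if n=="wrist" else cloud)(c);z=P[...,2]*1000
    near=np.hypot(P[...,0]-x,P[...,1]-y)<.095
    zt=p[2]+6  # hood top expected
    m=near&(np.abs(z-zt)<6);A=P[m]*1000
    q,*_=np.linalg.lstsq(np.c_[A[:,:2]-p[:2],np.ones(len(A))],A[:,2],rcond=None)
    print(n,"hood",m.sum(),rect(P[m][:,:2]),"z",q[2].round(1),"tilt",q[:2].round(4))
    hsv=cv2.cvtColor(c["color"],cv2.COLOR_BGR2HSV)
    near=np.hypot(P[...,0]-.519,P[...,1]-.024)<.1
    m=near&(z>19)&(z<28)&(hsv[...,1]<40)&(hsv[...,2]>90)
    if m.sum()>500:
        C,_=cv2.findContours(m.astype(np.uint8),cv2.RETR_EXTERNAL,cv2.CHAIN_APPROX_NONE)
        print(n,"jig",rect(P[m][:,:2]),rect(f(c,max(C,key=cv2.contourArea)[:,0],.024)))
E
python3 g.py
```

```text
[495.2 253.8 101.7] 16.12 11.75 [-1.5  0.2 -3.1] [-0.1   0.06  0.03] 0.21417576674994765
wrist hood 25079 [494.9 253.2 148.   90.8  15.7] z 107.1 tilt [-0.0019 -0.0006]
wrist jig [517.8  24.6 151.5 102.1  18.1] [518.   27.5 150.7 103.7  17.8]
side hood 2378 [493.7 255.  150.2  94.5  15.6] z 108.3 tilt [ 0.     -0.0159]
side jig [518.6  28.5 149.2 102.   17.6] [490.1  21.5 105.1  90.5 -72.4]
top hood 1732 [494.7 252.1 150.3  90.9  15.8] z 106.9 tilt [-0.0074  0.0008]
top jig [519.8  24.9 149.3  99.1  18.1] [519.7  24.8 149.   99.3  18. ]
```

Cover held level (feet at z ≈ 78). To the jig: (+24, -228), +2.1°.

>>> send_rows:
  plan:
    - {"claw": 0,"offset": [2,-20,0],"roll": 0.5}
    - {"claw": 0,"offset": [4,-36,0],"roll": 0.5}
    - {"claw": 0,"offset": [4,-40,0],"roll": 0.5}
    - {"claw": 0,"offset": [4,-40,0],"roll": 0.6}
    - {"claw": 0,"offset": [4,-40,0],"roll": 0}
    - {"claw": 0,"offset": [4,-32,0],"roll": 0}
    - {"claw": 0,"offset": [2,-20,0],"roll": 0}
    - {"claw": 0,"offset": [0,0,0],"roll": 0}
    - {"claw": 0,"offset": [0,0,0],"roll": 0}
    - {"claw": 0,"offset": [0,0,0],"roll": 0}
    - {"claw": 0,"offset": [0,0,0],"roll": 0}

```text
clock: 13.0
tool_pos: [0.5194, 0.0279, 0.1017]
orientation: [-0.001, 0.987, 0.16, -0.0]
ft_force: [0.0, 0.7, -1.8]
finger_gap: 0.211
grip_force: 98.3
```

```bash
python3 g.py
```

```text
[519.4  27.9 101.7] 18.39 13.0 [ 0.   0.7 -1.8] [ 0.01 -0.02  0.  ] 0.2113793727806933
wrist hood 25095 [519.2  27.4 147.7  90.8  18.1] z 107.2 tilt [-0.0021  0.0011]
wrist jig [574.   42.5  99.4  33.2 -72.7] [588.9  47.   98.9   2.5 -71.7]
side hood 1343 [518.5  29.8 149.7  96.2  18.1] z 109.2 tilt [ 0.0079 -0.0243]
side jig [519.5  27.8 149.2 105.3  18.5] [517.8  30.4 149.6 105.1  17.6]
top hood 87 [486.5 -26.7  52.4  10.2  17.1] z 106.4 tilt [-0.0006 -0.0368]
```

>>> send_rows:
  plan:
    - {"claw": 0,"offset": [-0.7,-2.5,0],"roll": -0.3}
    - {"claw": 0,"offset": [0,0,-12],"roll": 0}
    - {"claw": 0,"offset": [0,0,-12],"roll": 0}
    - {"claw": 0,"offset": [0,0,-6],"roll": 0}
    - {"claw": 0,"offset": [0,0,0],"roll": 0}
    - {"claw": 0,"offset": [0,0,0],"roll": 0}
    - {"claw": 0,"offset": [0,0,0],"roll": 0}

```text
clock: 13.85
tool_pos: [0.5193, 0.0236, 0.0723]
orientation: [-0.0, 0.988, 0.156, 0.0]
ft_force: [0.1, -0.3, -3.0]
finger_gap: 0.214
grip_force: 98.3
```

```bash
cat >> g.py <<'E'
print("--holes, jig axes")
c=read_camera("wrist");r=np.radians(17.95);ex=np.array([np.cos(r),np.sin(r)]);ey=np.array([-ex[1],ex[0]])
P=wcloud(c);z=P[...,2]*1000;J=P[...,:2]*1000-[518.2,24.8];X=J@ex;Y=J@ey;hsv=cv2.cvtColor(c["color"],cv2.COLOR_BGR2HSV)
m=(z>19)&(z<27)&(hsv[...,1]<45)&(hsv[...,2]>80)&(np.abs(Y)<56)&(X>0)&(X<85)
print("frame far edge", m.sum(), np.percentile(X[m],99.5).round(2)-75 if m.any() else 0, np.percentile(Y[m],[.5,99.5]).round(1))
zt=p[2]+6;m=(np.abs(z-zt)<4)&(np.abs(X)<85)&(np.abs(Y)<55)
print("hood far edge",np.percentile(X[m],99.7).round(2)-75,np.percentile(Y[m&(X>40)],[.4,99.6]).round(1))
v,u=np.mgrid[:400,:640];H=(wplane(c,np.c_[u.ravel(),v.ravel()],zt/1e3)*1000-[518.2,24.8]);HX=(H@ex).reshape(400,640);HY=(H@ey).reshape(400,640)
for s in(58,-58):
    d=(np.hypot(HX-s,HY)<11)
    k=d&(np.abs(z-zt)>6);print("hole",s,k.sum(),HX[k].mean().round(1),HY[k].mean().round(1),"seen z",np.percentile(z[k],[5,50,95]).round(0) if k.any() else 0)
E
python3 g.py
```

```text
[519.3  23.6  72.3] 17.92 13.85 [ 0.1 -0.3 -3. ] [ 0.01 -0.02 -0.02] 0.2140392007173918
wrist hood 25115 [518.9  22.9 148.2  90.7  17.6] z 77.8 tilt [-0.0009  0.0003]
wrist jig [575.8  43.2  99.2  29.  -72.2] [588.6  47.3  98.3   2.2 -72.1]
side hood 1334 [517.5  26.1 149.   95.3  17.9] z 79.8 tilt [ 0.0075 -0.0225]
side jig [517.8  31.8 149.6 100.   16.6] [517.2  32.5 149.1 108.8  17.3]
top hood 60 [531.9 -15.6 148.2   9.   18.4] z 80.9 tilt [-0.0093  0.0357]
--holes, jig axes
frame far edge 706 -0.060000000000002274 [-49.   48.9]
hood far edge -1.2399999999999949 [-46.8  42.3]
hole 58 361 57.7 -2.1 seen z [22. 24. 70.]
hole -58 368 -53.6 -0.2 seen z [107. 108. 109.]
```

>>> send_rows:
  plan:
    - {"claw": 0,"offset": [-0.3,1.5,0],"roll": 0.2}
    - {"claw": 0,"offset": [0,0,0],"roll": 0}
    - {"claw": 0,"offset": [0,0,-4],"roll": 0}
    - {"claw": 0,"offset": [0,0,0],"roll": 0}
    - {"claw": 0,"offset": [0,0,0],"roll": 0}

```text
clock: 14.55
tool_pos: [0.5185, 0.025, 0.0678]
orientation: [-0.0, 0.988, 0.157, -0.0]
ft_force: [-0.4, 0.5, -2.4]
finger_gap: 0.215
grip_force: 98.3
```

```bash
python3 g.py; python3 g.py | tail -5
```

```text
[518.5  25.   67.8] 18.12 14.55 [-0.4  0.5 -2.4] [-0.02 -0.03  0.02] 0.2146398163725233
wrist hood 25098 [518.4  24.5 147.4  90.8  17.8] z 73.3 tilt [-0.0018 -0.0001]
wrist jig [576.   43.   99.9  28.6 -72.3] [588.7  47.1  98.8   2.7 -71.9]
side hood 1353 [516.6  26.6 149.5  97.6  17.2] z 75.4 tilt [ 0.0062 -0.0228]
side jig [517.9  31.  148.5 101.8  17.3] [510.3  54.6 149.1  54.3  17.6]
top hood 66 [483.8 -32.8  49.2   9.5   9.7] z 74.3 tilt [ 0.0028 -0.007 ]
--holes, jig axes
frame far edge 703 -0.060000000000002274 [-49.6  48.8]
hood far edge -1.3299999999999983 [-45.   44.1]
hole 58 365 57.6 -0.5 seen z [22. 40. 67.]
hole -58 384 -53.8 0.1 seen z [103. 104. 104.]
--holes, jig axes
frame far edge 705 -0.04000000000000625 [-49.6  48.8]
hood far edge -1.3199999999999932 [-45.1  44.1]
hole 58 368 57.6 -0.4 seen z [22. 39. 67.]
hole -58 376 -53.6 0.0 seen z [103. 104. 104.]
```

Centred within 0.5 mm. Descend onto the dowels.

>>> send_rows:
  plan:
    - {"claw": 0,"offset": [0.2,0.2,-4],"roll": 0}
    - {"claw": 0,"offset": [0,0,-4],"roll": 0}
    - {"claw": 0,"offset": [0,0,-4],"roll": 0}
    - {"claw": 0,"offset": [0,0,-3],"roll": 0}
    - {"claw": 0,"offset": [0,0,0],"roll": 0}

```text
clock: 15.45
tool_pos: [0.5185, 0.0252, 0.0524]
orientation: [-0.0, 0.988, 0.157, -0.001]
ft_force: [0.2, -0.5, -2.4]
finger_gap: 0.216
grip_force: 98.3
```

```bash
python3 g.py | grep -v -e side -e top
```

```text
[518.5  25.2  52.4] 18.12 15.45 [ 0.2 -0.5 -2.4] [ 0.01  0.   -0.01] 0.21599850206218515
wrist hood 25106 [518.1  24.5 148.1  91.   18. ] z 57.9 tilt [-0.0026  0.0003]
wrist jig [577.4  43.3  99.6  26.2 -72. ] [588.9  47.2  98.9   2.3 -72.2]
--holes, jig axes
frame far edge 471 0.060000000000002274 [-49.7  48.6]
hood far edge -1.0300000000000011 [-45.   44.2]
hole 58 357 57.9 -0.3 seen z [23. 41. 50.]
hole -58 379 -53.7 0.1 seen z [88. 89. 89.]
```

No contact, and the dowel tips are in the holes (hood underside ≈ 36 mm). Continue slowly down to rest on the board.

>>> send_rows:
  plan:
    - {"claw": 0,"offset": [0,0,-2],"roll": 0}
    - {"claw": 0,"offset": [0,0,-2],"roll": 0}
    - {"claw": 0,"offset": [0,0,-1.5],"roll": 0}
    - {"claw": 0,"offset": [0,0,0],"roll": 0}
    - {"claw": 0,"offset": [0,0,0],"roll": 0}

```text
clock: 16.15
tool_pos: [0.5189, 0.0253, 0.0475]
orientation: [-0.0, 0.988, 0.157, -0.0]
ft_force: [-0.5, 0.6, -2.2]
finger_gap: 0.214
grip_force: 98.3
```

>>> send_rows:
  plan:
    - {"claw": 0,"offset": [0,0,-2],"roll": 0}
    - {"claw": 0,"offset": [0,0,-1.5],"roll": 0}
    - {"claw": 0,"offset": [0,0,-1.5],"roll": 0}
    - {"claw": 0,"offset": [0,0,0],"roll": 0}
    - {"claw": 0,"offset": [0,0,0],"roll": 0}

```text
clock: 16.65
tool_pos: [0.5192, 0.0253, 0.043]
orientation: [0.0, 0.988, 0.157, 0.0]
ft_force: [-0.7, -0.4, 3.0]
finger_gap: 0.217
grip_force: 99.2
```

Contact with the bed spring (+5 N). Press on down.

>>> send_rows:
  plan:
    - {"claw": 0,"offset": [0,0,-1],"roll": 0}
    - {"claw": 0,"offset": [0,0,-1],"roll": 0}
    - {"claw": 0,"offset": [0,0,-1],"roll": 0}
    - {"claw": 0,"offset": [0,0,-0.5],"roll": 0}
    - {"claw": 0,"offset": [0,0,0],"roll": 0}
    - {"claw": 0,"offset": [0,0,0],"roll": 0}

```text
clock: 17.25
tool_pos: [0.5192, 0.0253, 0.0397]
orientation: [0.0, 0.988, 0.157, 0.0]
ft_force: [-1.8, 0.3, 8.6]
finger_gap: 0.213
grip_force: 99.8
```

```bash
python3 g.py | grep -v -e top
```

```text
[519.2  25.3  39.7] 18.12 17.25 [-1.8  0.3  8.6] [-0.06  0.29  0.01] 0.21304246274619712
wrist hood 25230 [519.4  24.7 146.9  91.1  17.9] z 45.2 tilt [-0.0007 -0.0006]
side hood 1324 [517.6  29.3 150.7  93.7  17.1] z 47.2 tilt [ 0.0067 -0.0204]
--holes, jig axes
frame far edge 406 0.12999999999999545 [-49.4  48.9]
hood far edge -0.8100000000000023 [-45.   44.2]
hole 58 244 57.6 -0.4 seen z [23. 34. 39.]
hole -58 346 -53.2 0.0 seen z [74. 75. 76.]
```

Near flush (hood top ≈ 46). Press until the frame stops it.

>>> send_rows:
  plan:
    - {"claw": 0,"offset": [0,0,-1],"roll": 0}
    - {"claw": 0,"offset": [0,0,0],"roll": 0}
    - {"claw": 0,"offset": [0,0,0],"roll": 0}

```text
clock: 17.75
tool_pos: [0.5192, 0.0253, 0.0397]
orientation: [0.0, 0.988, 0.157, 0.001]
ft_force: [-2.8, 0.6, 15.9]
finger_gap: 0.214
grip_force: 101.1
```

>>> send_rows:
  plan:
    - {"claw": 0,"offset": [0,0,-1],"roll": 0}
    - {"claw": 0,"offset": [0,0,-0.5],"roll": 0}
    - {"claw": 0,"offset": [0,0,0],"roll": 0}
    - {"claw": 0,"offset": [0,0,0],"roll": 0}
    - {"claw": 0,"offset": [0,0,0],"roll": 0}

```text
clock: 18.25
tool_pos: [0.5192, 0.0253, 0.0396]
orientation: [0.0, 0.988, 0.157, 0.001]
ft_force: [-5.2, 0.3, 26.9]
finger_gap: 0.216
grip_force: 102.5
```

```bash
python3 g.py | grep -v -e top
```

```text
[519.2  25.3  39.6] 18.12 18.25 [-5.2  0.3 26.9] [-0.06  1.31 -0.01] 0.21598225620017528
wrist hood 25225 [518.7  24.6 148.5  90.8  17.9] z 45.2 tilt [-0.0005 -0.0006]
side hood 1329 [518.1  27.8 149.6  94.9  18.4] z 47.2 tilt [ 0.0073 -0.0218]
--holes, jig axes
frame far edge 418 0.12000000000000455 [-49.5  48.9]
hood far edge -0.7900000000000063 [-45.   44.2]
hole 58 247 57.6 -0.4 seen z [23. 35. 40.]
hole -58 343 -53.3 0.0 seen z [74. 75. 76.]
```

Hard stop: 27 N with no further travel. The hood is level and 17.1 mm above its bench height, which is flush. Handing in.

```bash
python3 -c "
from station import *
print(job_done())"
```

```text
the job is handed in; nothing more can be done
None
```

I handed the job in at about 18 s: the board is in the pocket and the arm is holding the upper half pressed flush (about 27 N at the stop). The hand-in call returned no verdict. The reported TCP did not match the fingertips (they stood about 14 mm behind it, not 25 mm ahead), so the first grasp closed above the can without moving the board.

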